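# Tweezers left in the ultrasonic cleaner

## Robot

A 6-joint arm with a two-finger parallel gripper is mounted at the origin on a cart in front of the work surface, level with it; the furniture and walls round the work are solid. World frame = base frame: x ahead of the robot, y to its left, z up, the work surface at z = 0. Lengths are in m, angles in rad, forces in N, time in s.
With the tool pointing down it reaches from about 0.325 to 0.9 m from the base axis. Payload 6.1 kg.
Tool frame: the origin (TCP) lies between the finger pads; the fingertips stand 19 mm ahead of it and the grasp point (between the pads) is the TCP (finger_overhang is the distance from the TCP to the fingertips, in m); z points along the fingers, y is the line along which they close (so a half turn about z gives the same grasp; the last joint's range is limited). The gripper opens to 87 mm and grips with 3 to 60 N. Pads are 19 mm wide; open, the fingers measure 117 mm over their backs; the gripper's body (75 mm by 190 mm) begins 51 mm behind the grasp point.
Start: joints at [-1.474, 0.22, 1.526, -0, 1.395, -0.126], TCP at [0.138, -0.61, 0.242] pointing down, gripper open.
Joint ranges: [-2.98, 2.98], [-0.91, 2.08], [0.09, 2.57], [-1.24, 4.39], [0.2, 2.65], [-2.68, 2.68]. Speed limits (rad/s): [2.57, 2.57, 3.01, 3.14, 3.14, 3.14].

## Interface

Orientations are given as a rotation vector (axis times angle).
In Python, from plant import * gives the robot as it stands.
- The arm moves only by the shell command python3 -m inch 'ROWS'. ROWS is a JSON object whose one key "plan" holds a list that holds one entry, the list of rows, each a list of 7 numbers: the turn, a rotation vector about the world's x, y, z in degrees, then the shift along the world's x, y, z in cm, then the opening, from 0 (shut) to 1 (fully open). In form: {"plan": [[[ax, ay, az, dx, dy, dz, hand], ...]]}. A call has 1 to 8 rows; each row is the pose to reach, as a shift and turn from the pose commanded when the call began; what a row does not reach only later rows make up. A row lasts 1/8 s, in which the tool goes at most 62.5 mm and 10.7 degrees, less where a joint would pass 70% of its speed; a pose out of reach is approached as far as the arm can. A call with a gripper value outside its range is refused whole. The fingers move at their own pace and stop on an object; the grip force is fixed at half the most. Time passes only in rows, so rows that repeat a pose let the fingers close. It gives the time, the measured TCP pose, the force, the opening and the grip force at its end, in the units of the state.
- get_obs(): the state, without advancing time (a new reading comes with each control period).
- get_image(name): name is "side" or "top"; returns a dict with "frame" (420x560x3 uint8, blue, green, red), "camera_matrix" (3x3 intrinsics, pixels), "extrinsics" (4x4, takes a point from camera to world coordinates). Camera axes: x right, y up, looking along -z (the intrinsics and any distortion apply to the point x, -y, -z); pixel columns grow to the right and rows downward; lengths in m; the calibration is good to about 2 mm. A picture is of the moment at which its call begins. There is no depth.
- finish_job(): hands the job in; it is judged then, once.
The state is a dict: "time": time; "joints": joint angles; "qd": joint speeds; "tau": joint torques, N m; "tool_pos": TCP position; "tool_rot": TCP orientation; "contact_force": force on the tool from outside, world axes, zero at the start; "moment": the same for the moment, N m; "grip_width": opening from 0.0 (shut) to 1.0 (fully open); "gripper_force": force on a finger pad.
Only numpy, scipy, OpenCV 4.12 (cv2) and the standard library are available. Lean on these libraries where they do the work, as an engineer would, in place of code of your own. Each camera call takes 0.05 s, during which the arm holds its last target. There are 200 camera calls.

## Task

The black tweezers slipped out of the wire basket and are lying on the bare floor of the drained ultrasonic cleaner, where they would scar the tank at the next run. Lift the cleaner's lid off by its knob and set it aside, knob up, in the middle of the black foam pad; then take the tweezers out and lay them flat on the floor of the wire basket where it stands on the bench; then put the lid back so that it sits fully down on the tank. Set the lid and the tweezers down rather than dropping them, and leave the other things on the bench alone.

Things in the scene. Friction and masses are not known exactly. Their poses are not given: they have to be found in the camera images.
- cleaner: benchtop ultrasonic cleaner, light grey, 176 (x) x 226 (y) x 105 mm high with a bright steel rim, fixed; its black panel with two black knobs (-x side) faces the robot. Origin: centre of its underside, z up. Empty steel tank in its top: 146 (x) x 196 (y) mm inside, 55 mm deep, the upright corners cut off by about 10 mm.
- tank_floor (a point): centre of the tank's flat inner floor, 50 mm above the bench; axes as the cleaner's
- tank_mouth (a point): centre of the tank's mouth in the plane of the rim, 105 mm above the bench; axes as the cleaner's
- lid: loose steel lid, 0.18 to 0.36 kg, 164 (x) x 214 (y) mm, on the tank at the start. Origin: centre of the plate's underside, which rests on the rim; z up, long side y. Plate 3 mm thick, 6.5 mm in the middle. A slightly tapered lip, 140 x 190 mm outside, hangs 10 mm below and enters the tank with 3 mm play a side; put elsewhere the lid stands on it, origin 10 mm up. Either way round fits.
- lid_knob (a point): middle of the lid's round black knob, 31 mm above the lid's origin on its centre line. The knob is 35 mm in diameter, from 19 to 43 mm above the lid's origin, on a 14 mm thick neck; fingers can go down to 9 mm above the lid's origin.
- tweezers: black straight steel tweezers lying flat, 14 (x) x 123 (y) x 9 (z) mm, about 22 g. Origin: middle of the underside; y runs along them; take them across x near the middle. At the start they lie on the tank floor, roughly along it, hidden by the lid; their middle is at least 55 mm from every tank wall, so open the fingers no wider than needed.
- basket: loose steel wire basket, 104 (x) x 166 (y) mm, 0.3 kg, standing open side up on the bench. Origin: centre of its underside, z up. Mesh floor 7 mm up, rim 48 mm up; two wire carrying hooks at the short (y) ends reach 62 mm up and out to 107 mm from the middle. Stands left or right of the cleaner, the pad on the other side.
- basket_floor (a point): centre of the basket's floor, on its upper face, 7 mm above the bench; axes as the basket's
- foam_pad: black foam pad, 212 (x) x 284 (y) x 16 mm, fixed flat on the bench; origin: centre of its underside. It lies with its long side (y) pointing away from the robot.
- pad_top (a point): centre of the foam pad's upper face, 16 mm above the bench
- dispenser: white pump bottle with a blue collar, 68 mm diameter, 124 mm high, at the back; leave alone. Origin: centre of underside
- solder_spool: spool of solder wire, 59 mm diameter, 44 mm high, at the back; leave alone. Origin: centre of underside
- tape_black: roll of black tape, 59 mm diameter, 19 mm high, at the back left; leave alone. Origin: centre of underside
- driver: screwdriver with an orange handle, 177 mm long, 24 mm thick, lying at the right; leave alone. Origin: centre of underside
- brush: black anti-static brush, 198 mm long, lying at the right; leave alone. Origin: centre of underside

How it is judged:
On the way, in this order (a step that is already met when the one before it is completed fails the run):
1. the lid lies knob up on the foam pad, its middle within 60 mm of the pad's middle, at rest and let go (horizontal distance between lid and pad_top below 0.06 m and contact force between lid and foam_pad above 0.5 N and angle between lid's own z axis and vertical below 0.1 rad and linear speed of lid below 0.05 m/s and contact force between the fingers and lid below 0.2 N), for 0.2 s.
2. the tweezers lie flat in the upright basket, let go (x of tweezers in the frame of basket_floor between -0.052 and 0.052 m and y of tweezers in the frame of basket_floor between -0.083 and 0.083 m and z of tweezers in the frame of basket_floor between -0.004 and 0.012 m and angle between tweezers's own y axis and vertical between 1.42 and 1.72 rad and angle between basket's own z axis and vertical below 0.1 rad and height (world z) of basket below 0.006 m and linear speed of tweezers below 0.05 m/s and contact force between the fingers and tweezers below 0.2 N), for 0.2 s.
At the end, for the whole second after the job is handed in: Lid fully down on the tank: within 6 mm sideways, 3 mm in height, level within 0.03 rad, square within 0.08 rad. Tweezers flat within 0.15 rad on the floor of the wire basket, inside its walls; basket upright on the bench. All at rest and let go (all of step 2 and horizontal distance between lid and tank_mouth below 0.006 m and z of lid in the frame of tank_mouth between -0.003 and 0.003 m and angle between lid's own z axis and vertical below 0.03 rad and angle between the x axis of lid and the x axis of cleaner, either way round below 0.08 rad and linear speed of lid below 0.03 m/s and contact force between the fingers and lid below 0.2 N); the robot touches nothing.
It fails at once if the lid is dropped (falls free faster than 0.6 m/s, about 18 mm) (linear speed of lid above 0.6 m/s and contact force between the fingers and lid below 0.05 N).
It fails at once if the tweezers are dropped (fall free faster than 0.7 m/s, about 25 mm) (linear speed of tweezers above 0.7 m/s and contact force between the fingers and tweezers below 0.05 N).
It fails at once if the basket is shoved more than 60 mm from its place (distance of basket from where it was at the start of the episode above 0.06 m).
It fails at once if another thing on the bench is moved by more than 25 mm (distance of any of dispenser, solder_spool, tape_black, driver, brush from where it was at the start of the episode above 0.025 m).
It also fails if it takes over 72 s, if anything falls off the work surface, if the arm or the gripper's body presses on something with over 40 N, if the wrist force passes 120 N, or if a joint passes its speed limit or range.

## Working session

There is one attempt and no reset: what is moved stays moved. The work goes in short steps, Python scripts to look and compute and a shell command to move; the robot and the scene stay as the last step left them, time stands still between calls to the robot, and variables do not carry over. Pictures are saved under pics/ and viewed, at most 11 in all, crops included, and the job is handed in when it is done.

```bash
ls; mkdir -p pics; cat > h.py <<'E'
from plant import *
import numpy as np, cv2
def snap(name,fn):
    d=get_image(name); cv2.imwrite(fn,d["frame"]); np.savez(fn+".npz",K=d["camera_matrix"],E=d["extrinsics"]); return d
def ray(fn,u,v,z):
    f=np.load(fn+".npz");K,E=f["K"],f["E"]
    p=np.linalg.inv(K)@[u,v,1]; d=E[:3,:3]@np.array([p[0],-p[1],-p[2]]);o=E[:3,3]
    return o+d*(z-o[2])/d[2]
def proj(fn,P):
    f=np.load(fn+".npz");K,E=f["K"],f["E"]
    c=np.linalg.inv(E)@np.append(P,1); q=K@[c[0],-c[1],-c[2]]; return q[:2]/q[2]
E
python3 - <<'E'
from h import *
for n in("top","side"):
    d=snap(n,f"pics/{n}0.png"); print({k:v for k,v in d.items() if k!="frame"})
print(get_obs())
E
```

```text
pics
{'camera_matrix': array([[541.76659332,   0.        , 280.25140543],
       [  0.        , 541.76659332, 203.62104605],
       [  0.        ,   0.        ,   1.        ]]), 'extrinsics': array([[-7.32040159e-02,  9.76573924e-01, -2.02347581e-01,
         3.29631882e-01],
       [-9.97316786e-01, -7.18101068e-02,  1.42315323e-02,
        -1.88957817e-01],
       [-6.32458068e-04,  2.02846445e-01,  9.79210355e-01,
         1.50761935e+00],
       [ 0.00000000e+00,  0.00000000e+00,  0.00000000e+00,
         1.00000000e+00]])}
{'camera_matrix': array([[491.79864369,   0.        , 281.2381103 ],
       [  0.        , 491.79864369, 208.61178341],
       [  0.        ,   0.        ,   1.        ]]), 'extrinsics': array([[-0.91352292,  0.26794992, -0.30606979,  0.15487787],
       [-0.40650271, -0.62945243,  0.66222744,  0.75687586],
       [-0.01521259,  0.72937814,  0.68394159,  1.06082901],
       [ 0.        ,  0.        ,  0.        ,  1.        ]])}
{'time': 0.1, 'joints': array([-1.47406953e+00,  2.21158084e-01,  1.52750768e+00,  7.41883205e-06,
        1.39471634e+00, -1.26078994e-01]), 'qd': array([ 0.00014576, -0.00257019, -0.00083792,  0.00210268, -0.00038974,
       -0.00048321]), 'tau': array([ 1.96717538e-04, -4.95940590e+01, -3.88521194e+01,  7.01278774e-02,
        5.14606247e-02, -4.48453272e-05]), 'tool_pos': array([ 0.1380635 , -0.60900997,  0.24053412]), 'tool_rot': array([-3.12034044e+00, -3.49058109e-01, -5.26911810e-05]), 'contact_force': array([-0.74364013,  1.1470643 ,  0.2169341 ]), 'moment': array([-0.01704934, -0.08849943,  0.00089282]), 'gripper_force': 0.0, 'grip_width': 0.9985455978146653}
```

View pics/top0.png

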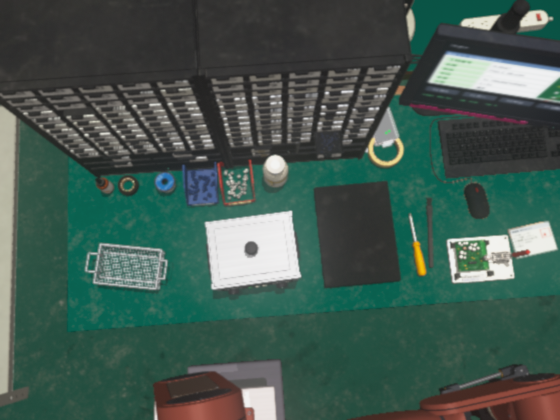

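View pics/side0.png

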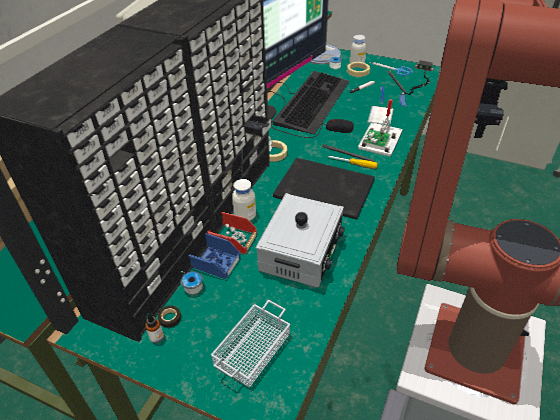

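```bash
python3 - <<'E'
import cv2
a=cv2.imread("pics/top0.png")
cv2.imwrite("pics/c1.png",cv2.resize(a[170:310,200:400],None,fx=4,fy=4,interpolation=cv2.INTER_CUBIC))
l=cv2.resize(a[225:305,75:185],None,fx=5,fy=5,interpolation=cv2.INTER_CUBIC)
cv2.imwrite("pics/c2.png",l)
E
```

```text
(no output)
```

View pics/c1.png

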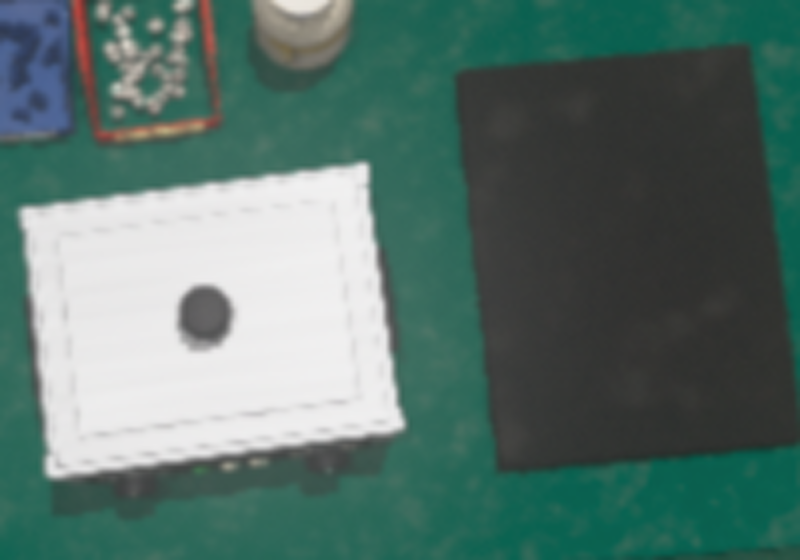

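View pics/c2.png

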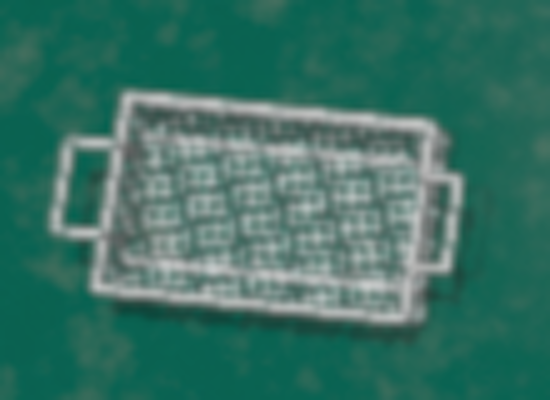

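```bash
cat > m.py <<'E'
from h import *
f="pics/top0.png"
def quad(pts,off,s,z):
    P=np.array([ray(f,off[0]+(u+.5)/s-.5,off[1]+(v+.5)/s-.5,z) for u,v in pts])[:, :2]
    c=P.mean(0); e=[np.linalg.norm(P[(i+1)%4]-P[i]) for i in range(4)]
    yv=(P[0]-P[1])+(P[3]-P[2]); xv=(P[0]-P[3])+(P[1]-P[2])
    print("c",c.round(4),"edges",np.round(e,3),"yaw",np.degrees(np.arctan2(-yv[0],yv[1])).round(2),np.degrees(np.arctan2(xv[1],xv[0])).round(2))
quad([(20,208),(368,165),(404,430),(48,475)],(200,170),4,.107)
quad([(458,72),(748,45),(800,443),(498,470)],(200,170),4,.016)
quad([(122,92),(440,122),(418,322),(92,292)],(75,225),5,.047)
print("knob",ray(f,200+205/4,170+312/4,.148))
for p in [(100,185),(128,185),(165,182),(275,165)]: print(ray(f,*p,0.1))
E
python3 m.py
```

```text
c [ 0.5043 -0.1278] edges [0.23  0.175 0.23  0.175] yaw 2.96 3.23
c [ 0.5391 -0.4147] edges [0.207 0.281 0.207 0.28 ] yaw 1.05 0.72
c [0.491  0.2103] edges [0.174 0.107 0.176 0.108] yaw -9.48 -8.4
knob [ 0.50203633 -0.12746407  0.148     ]
[0.70653449 0.2673729  0.1       ]
[0.70104318 0.1927177  0.1       ]
[0.70204814 0.09382483 0.1       ]
[ 0.72748026 -0.20308673  0.1       ]
```

```bash
python3 -m inch '{"plan": [[[0,0,-3,6,8,0,1],[0,0,-5,12,16,0,1],[0,0,-7,18,24,0,1],[0,0,-9.7,24,32,0,1],[0,0,-9.7,30,40,0,1],[0,0,-9.7,36.4,48.25,0,1],[0,0,-9.7,36.4,48.25,0,1],[0,0,-9.7,36.4,48.25,0,1]]]}'
python3 -c "
from h import *
o=get_obs();print(o['joints'],o['tool_pos'])
from scipy.spatial.transform import Rotation as R
print(R.from_rotvec(o['tool_rot']).as_matrix().round(3))
print(proj('pics/side0.png',[.502,-.1275,.148]),proj('pics/side0.png',[.491,.21,.007]))"
```

```text
time: 1.1
tool_pos: [0.4397, -0.2083, 0.2414]
tool_rot: [3.14, 0.084, 0.0]
contact_force: [0.4, -1.2, -0.3]
grip_width: 1.001
gripper_force: 0.0
[-6.04653042e-01 -1.16466984e-01  1.87714230e+00 -3.44147235e-05
  1.38076430e+00  9.12846382e-01] [ 0.439725   -0.20831952  0.24141842]
[[ 0.999  0.053  0.   ]
 [ 0.053 -0.999 -0.   ]
 [ 0.     0.    -1.   ]]
[302.26814713 214.63254736] [252.73807843 347.2785471 ]
```

```bash
python3 -m inch '{"plan": [[[0,0,0,0,0,0,1],[0,0,0,0,0,0,1]]]}'
```

```text
time: 1.35
tool_pos: [0.4386, -0.2102, 0.2412]
tool_rot: [3.14, 0.086, -0.002]
contact_force: [-1.0, -0.0, 0.1]
grip_width: 0.995
gripper_force: 0.0
```

```bash
python3 -m inch '{"plan": [[[0,0,0,3.2,4.1,0,1],[0,0,0,6.3,8.2,0,1],[0,0,0,6.3,8.2,0,1],[0,0,0,6.3,8.2,-2,1],[0,0,0,6.3,8.2,-5,1],[0,0,0,6.3,8.2,-5,1]]]}'
python3 -c "
from h import *
for i in range(6):print(get_obs()['tool_pos'])
snap('top','pics/top1.png');snap('side','pics/side1.png')
a=cv2.imread('pics/top1.png');b=cv2.imread('pics/side1.png')
cv2.imwrite('pics/c3.png',np.hstack([cv2.resize(a[180:310,190:310],(480,520)),cv2.resize(b[160:300,240:320],(297,520))]))"
```

```text
time: 2.1
tool_pos: [0.4992, -0.1295, 0.1889]
tool_rot: [-3.139, -0.08, 0.009]
contact_force: [-0.4, -0.1, -0.0]
grip_width: 0.999
gripper_force: 0.0
[ 0.49923948 -0.12950469  0.18894867]
[ 0.49923948 -0.12950469  0.18894867]
[ 0.49923948 -0.12950469  0.18894867]
[ 0.49923948 -0.12950469  0.18894867]
[ 0.49923948 -0.12950469  0.18894867]
[ 0.49923948 -0.12950469  0.18894867]
```

View pics/c3.png

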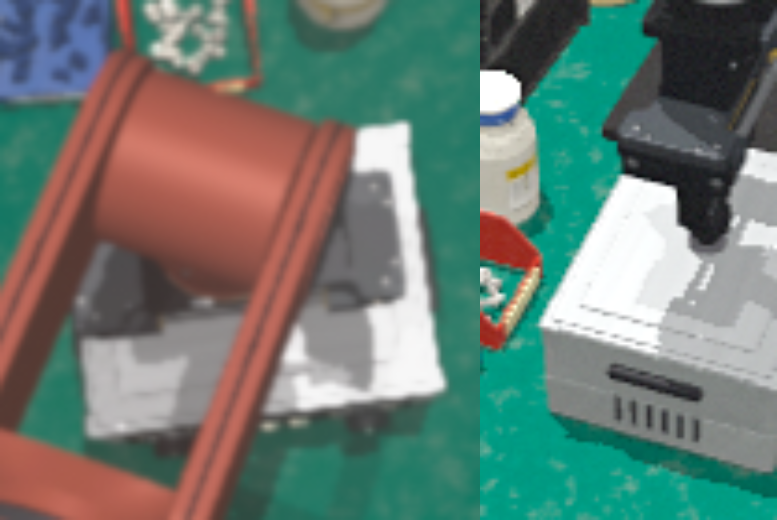

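```bash
python3 -m inch '{"plan": [[[0,0,0,0.2,0.1,-2.5,1],[0,0,0,0.2,0.1,-5.2,1],[0,0,0,0.2,0.1,-5.2,1],[0,0,0,0.2,0.1,-5.2,1]]]}'
python3 -m inch '{"plan": [[[0,0,0,0,0,0,0.2],[0,0,0,0,0,0,0],[0,0,0,0,0,0,0],[0,0,0,0,0,0,0],[0,0,0,0,0,0,0],[0,0,0,0,0,0,0]]]}'
```

```text
time: 2.7
tool_pos: [0.5049, -0.128, 0.1414]
tool_rot: [3.139, 0.083, 0.004]
contact_force: [0.4, 0.2, 0.3]
grip_width: 1.002
gripper_force: 0.0
time: 3.45
tool_pos: [0.504, -0.1273, 0.1395]
tool_rot: [3.14, 0.084, -0.0]
contact_force: [-0.6, 0.0, -0.0]
grip_width: 0.401
gripper_force: 0.6
```

```bash
python3 -m inch '{"plan": [[[0,0,0,0,0,0,0],[0,0,0,0,0,0,0],[0,0,0,0,0,0,0],[0,0,0,0,0,0,0]]]}'
python3 -m inch '{"plan": [[[0,0,0,0,0,0.5,0],[0,0,0,0,0,1.5,0],[0,0,0,0,0,3,0],[0,0,0,0,0,3,0],[0,0,0,0,0,3,0]]]}'
```

```text
time: 3.95
tool_pos: [0.504, -0.1273, 0.1395]
tool_rot: [3.14, 0.084, -0.0]
contact_force: [-0.2, -1.3, -1.2]
grip_width: 0.387
gripper_force: 30.0
time: 4.58
tool_pos: [0.504, -0.1272, 0.1698]
tool_rot: [3.14, 0.084, 0.001]
contact_force: [0.3, -0.3, -3.5]
grip_width: 0.381
gripper_force: 29.9
```

```bash
python3 -m inch '{"plan": [[[0,0,0,0,-1,1.5,0],[0,0,0,0,-3.5,3,0],[0,0,0,0.5,-7,3,0],[0,0,0,1,-11,3,0],[0,0,0,1.5,-15,3,0],[0,0,0,2,-19,3,0],[0,0,0,2.8,-23,3,0],[0,0,0,3.5,-26,3,0]]]}'
python3 -m inch '{"plan": [[[0,0,0,0,-1.5,0,0],[0,0,0,0,-2.3,0,0],[0,0,0,0,-2.3,-2,0],[0,0,0,0,-2.3,-5,0],[0,0,0,0,-2.3,-8,0],[0,0,0,0,-2.3,-11,0],[0,0,0,0,-2.3,-12.5,0],[0,0,0,0,-2.3,-12.5,0]]]}'
python3 -c "
from h import *
print(get_obs()['joints']);snap('top','pics/top2.png');snap('side','pics/side2.png')
a=cv2.imread('pics/top2.png');b=cv2.imread('pics/side2.png')
cv2.imwrite('pics/c4.png',np.hstack([cv2.resize(a[150:320,190:450],(520,340)),cv2.resize(b[120:300,240:400],(280,340))]))"
```

```text
time: 5.58
tool_pos: [0.5387, -0.3899, 0.2001]
tool_rot: [3.14, 0.082, 0.0]
contact_force: [0.4, 0.2, -2.6]
grip_width: 0.386
gripper_force: 30.0
time: 6.58
tool_pos: [0.538, -0.4086, 0.0725]
tool_rot: [-3.138, -0.085, 0.004]
contact_force: [0.2, -0.0, -2.4]
grip_width: 0.386
gripper_force: 30.0
[-7.66109070e-01  4.97896523e-01  1.50415137e+00  8.50710132e-05
  1.14335298e+00  7.50471900e-01]
```

View pics/c4.png

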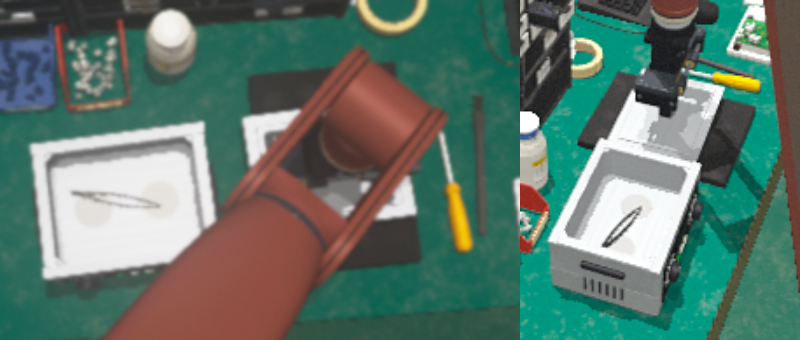

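```bash
python3 -m inch '{"plan": [[[0,0,0,0,0,-0.6,0],[0,0,0,0,0,-1.1,0],[0,0,0,0,0,-1.1,0]]]}'
python3 -m inch '{"plan": [[[0,0,0,0,0,-0.15,0],[0,0,0,0,0,-0.3,0],[0,0,0,0,0,-0.3,0]]]}'
```

```text
time: 7.05
tool_pos: [0.5386, -0.41, 0.0631]
tool_rot: [-3.14, -0.084, 0.001]
contact_force: [-0.7, -0.3, -3.4]
grip_width: 0.384
gripper_force: 30.0
time: 7.42
tool_pos: [0.5389, -0.4101, 0.0604]
tool_rot: [-3.14, -0.084, 0.0]
contact_force: [0.0, 0.6, -3.2]
grip_width: 0.384
gripper_force: 30.0
```

```bash
python3 -m inch '{"plan": [[[0,0,0,0,0,-0.1,0],[0,0,0,0,0,-0.1,0]]]}'
python3 -m inch '{"plan": [[[0,0,0,0,0,-0.1,0],[0,0,0,0,0,-0.1,0]]]}'
```

```text
time: 7.68
tool_pos: [0.539, -0.4103, 0.0602]
tool_rot: [3.14, 0.084, 0.0]
contact_force: [-3.1, 2.3, 3.1]
grip_width: 0.386
gripper_force: 30.0
time: 7.92
tool_pos: [0.5391, -0.4103, 0.0601]
tool_rot: [3.14, 0.084, 0.0]
contact_force: [-4.8, 4.3, 8.2]
grip_width: 0.386
gripper_force: 30.0
```

```bash
python3 -m inch '{"plan": [[[0,0,0,0,0,0,1],[0,0,0,0,0,0,1],[0,0,0,0,0,0,1],[0,0,0,0,0,0,1],[0,0,0,0,0,0,1],[0,0,0,0,0,1.5,1],[0,0,0,0,0,6,1],[0,0,0,0,0,12,1]]]}'
python3 -c "
import cv2
a=cv2.imread('pics/top2.png');b=cv2.imread('pics/side2.png')
import numpy as np
cv2.imwrite('pics/c5.png',np.hstack([cv2.resize(a[230:270,215:280],(520,320),interpolation=2),cv2.resize(b[220:260,276:311],(280,320),interpolation=2)]))"
```

```text
time: 8.93
tool_pos: [0.5382, -0.4094, 0.1789]
tool_rot: [-3.138, -0.084, 0.003]
contact_force: [0.6, -0.6, 0.0]
grip_width: 0.996
gripper_force: 0.0
```

View pics/c5.png

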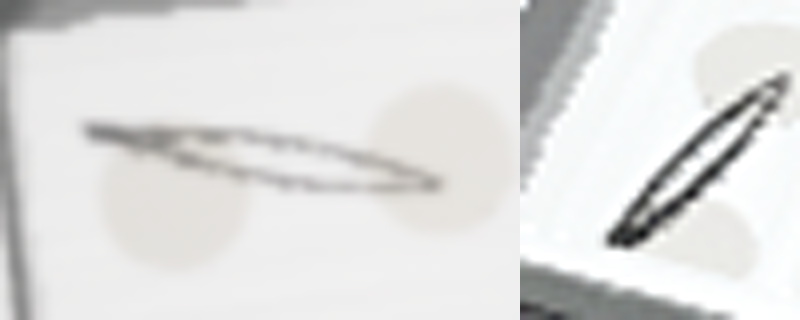

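```bash
python3 -c "
from h import *
t=lambda u,v:ray('pics/top2.png',215+(u+.5)/8-.5,230+(v+.5)/8-.5,.054)
s=lambda u,v:ray('pics/side2.png',276+(u-520+.5)/8-.5,220+(v+.5)/8-.5,.054)
for f,a,b in((t,(85,132),(442,184)),(s,(618,240),(784,80))):
  A,B=f(*a),f(*b);d=A-B;print(A,B,(A+B)/2,np.linalg.norm(d),np.degrees(np.arctan2(-d[0],d[1])))
o=get_obs();print(o['joints'],o['tool_pos'])
"
```

```text
[ 0.52434252 -0.05344903  0.054     ] [ 0.49799659 -0.17224029  0.054     ] [ 0.51116955 -0.11284466  0.054     ] 0.1216777380383511 -12.504847376589094
[ 0.52191867 -0.07473703  0.054     ] [ 0.49791388 -0.16857449  0.054     ] [ 0.50991628 -0.12165576  0.054     ] 0.09685917408933496 -14.349249844218521
[-7.66866113e-01  3.88756596e-01  1.43807988e+00  2.19554208e-05
  1.31778406e+00  7.50432255e-01] [ 0.53816045 -0.40941197  0.17892855]
```

```bash
python3 -m inch '{"plan": [[[0,0,9,-0.3,4,0,0.7],[0,0,18,-0.6,8,0,0.4],[0,0,27,-1,12,0,0.4],[0,0,36,-1.4,16,0,0.4],[0,0,45,-1.8,20,0,0.4],[0,0,54,-2.2,24,0,0.4],[0,0,63,-2.5,28,0,0.4],[0,0,72,-2.7,29.7,0,0.4]]]}'
python3 -m inch '{"plan": [[[0,0,2.5,0,0,0,0.4],[0,0,2.5,0,0,0,0.4],[0,0,2.5,0,0,0,0.4]]]}'
python3 -c "
from h import *
o=get_obs();print(o['joints'],o['tool_pos'])
from scipy.spatial.transform import Rotation as R
print(R.from_rotvec(o['tool_rot']).as_matrix().round(3))"
```

```text
time: 9.93
tool_pos: [0.5121, -0.1113, 0.1799]
tool_rot: [2.484, 1.922, 0.002]
contact_force: [0.0, -0.3, 0.5]
grip_width: 0.403
gripper_force: 0.0
time: 10.3
tool_pos: [0.5122, -0.1135, 0.1792]
tool_rot: [2.45, 1.966, 0.001]
contact_force: [-0.4, -0.2, -0.5]
grip_width: 0.398
gripper_force: 0.0
[-3.68382794e-01  3.38391605e-02  1.85213848e+00 -5.35703095e-06
  1.25466821e+00 -1.50115714e-01] [ 0.5122131  -0.11346557  0.17920283]
[[ 0.217  0.976  0.001]
 [ 0.976 -0.217 -0.   ]
 [-0.     0.001 -1.   ]]
```

```bash
python3 -m inch '{"plan": [[[0,0,0,0,0,-3,0.4],[0,0,0,0,0,-7,0.4],[0,0,0,0,0,-9.5,0.4],[0,0,0,0,0,-10.2,0.4],[0,0,0,0,0,-10.2,0.4]]]}'
python3 -m inch '{"plan": [[[0,0,0,0,0,-0.3,0.4],[0,0,0,0,0,-0.5,0.4],[0,0,0,0,0,-0.5,0.4]]]}'
python3 -c "
from h import *
b=snap('side','pics/side3.png')['frame']
cv2.imwrite('pics/c6.png',cv2.resize(b[190:290,250:350],(600,600),interpolation=2))"
```

```text
time: 10.92
tool_pos: [0.5121, -0.1135, 0.0768]
tool_rot: [-2.449, -1.967, 0.0]
contact_force: [-0.9, 0.6, -0.1]
grip_width: 0.399
gripper_force: 0.0
time: 11.3
tool_pos: [0.5122, -0.1133, 0.0719]
tool_rot: [2.449, 1.967, 0.0]
contact_force: [0.1, -0.2, 0.9]
grip_width: 0.399
gripper_force: 0.0
```

View pics/c6.png

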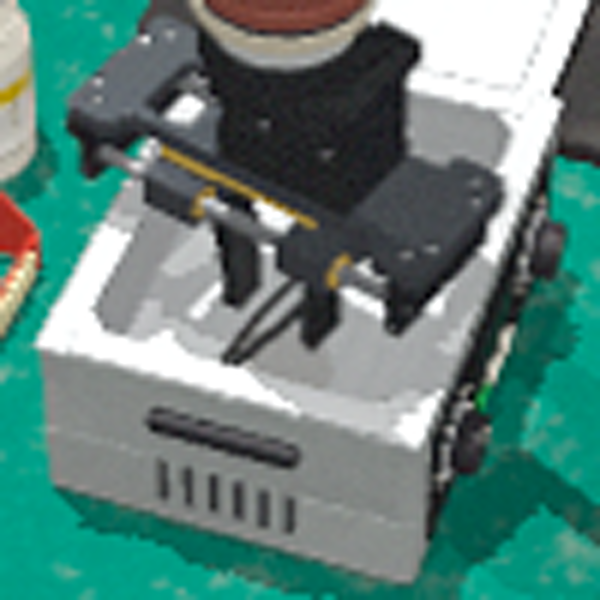

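```bash
python3 -m inch '{"plan": [[[0,0,0,0,0,-0.1,0.4],[0,0,0,0,0,-0.1,0],[0,0,0,0,0,-0.1,0],[0,0,0,0,0,-0.1,0],[0,0,0,0,0,-0.1,0],[0,0,0,0,0,-0.1,0],[0,0,0,0,0,-0.1,0],[0,0,0,0,0,-0.1,0]]]}'
python3 -m inch '{"plan": [[[0,0,0,0,0,0.5,0],[0,0,0,0,0,1.5,0],[0,0,0,0,0,3.5,0],[0,0,0,0,0,3.5,0],[0,0,0,0,0,3.5,0]]]}'
```

```text
time: 12.35
tool_pos: [0.512, -0.1132, 0.0705]
tool_rot: [2.449, 1.968, 0.0]
contact_force: [0.3, -0.4, 0.3]
grip_width: 0.152
gripper_force: 30.0
time: 12.98
tool_pos: [0.5119, -0.1132, 0.1055]
tool_rot: [2.449, 1.968, 0.0]
contact_force: [0.1, -1.4, -0.5]
grip_width: 0.153
gripper_force: 30.0
```

```bash
python3 -m inch '{"plan": [[[0,0,0,0,0,3,0],[0,0,0,0,0,7,0],[0,0,1,-0.2,3,9,0],[0,0,2,-0.6,8,9,0],[0,0,3.5,-1,13,9,0],[0,0,3.5,-1.4,18,9,0],[0,0,3.5,-1.7,23,9,0],[0,0,3.5,-2,27,9,0]]]}'
python3 -m inch '{"plan": [[[0,0,0,0,3,0,0],[0,0,0,0,5.35,0,0],[0,0,0,0,5.35,0,0],[0,0,0,0,5.35,-3,0],[0,0,0,0,5.35,-6,0],[0,0,0,0,5.35,-6,0]]]}'
python3 -c "
from h import *
a=snap('top','pics/top4.png')['frame'];b=snap('side','pics/side4.png')['frame']
cv2.imwrite('pics/c7.png',np.hstack([cv2.resize(a[215:315,60:180],(360,300)),cv2.resize(b[250:390,200:320],(400,467))[:300] if 0 else cv2.resize(b[265:390,195:320],(440,440))[70:370]]))
o=get_obs();print(o['joints'])"
```

```text
time: 13.98
tool_pos: [0.491, 0.1586, 0.1946]
tool_rot: [-2.386, -2.042, 0.002]
contact_force: [0.2, -0.5, -0.3]
grip_width: 0.151
gripper_force: 30.0
time: 14.72
tool_pos: [0.4896, 0.2088, 0.1325]
tool_rot: [-2.386, -2.039, 0.01]
contact_force: [-0.2, -0.0, -1.1]
grip_width: 0.154
gripper_force: 30.0
[ 2.55374763e-01  1.09013933e-01  1.86016570e+00 -1.68194962e-04
  1.17285499e+00  4.12088799e-01]
```

View pics/c7.png

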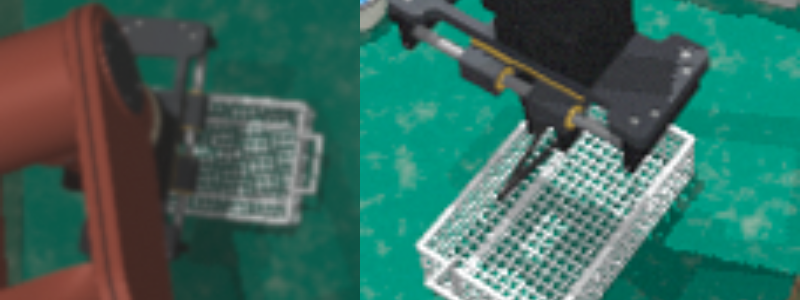

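```bash
python3 -m inch '{"plan": [[[0,0,0,0,0,-3,0],[0,0,0,0,0,-6,0],[0,0,0,0,0,-8.5,0],[0,0,0,0,0,-10,0],[0,0,0,0,0,-10.4,0],[0,0,0,0,0,-10.4,0],[0,0,0,0,0,-10.4,0]]]}'
python3 -m inch '{"plan": [[[0,0,0,0,0,-0.2,0],[0,0,0,0,0,-0.3,0],[0,0,0,0,0,-0.3,0]]]}'
```

```text
time: 15.7
tool_pos: [0.4929, 0.2105, 0.0327]
tool_rot: [2.387, 2.041, 0.003]
contact_force: [0.2, -0.5, -0.7]
grip_width: 0.152
gripper_force: 30.0
time: 16.08
tool_pos: [0.4919, 0.2103, 0.0285]
tool_rot: [-2.388, -2.042, 0.0]
contact_force: [-0.5, -0.5, -0.0]
grip_width: 0.155
gripper_force: 30.0
```

```bash
python3 -m inch '{"plan": [[[0,0,0,0,0,-0.07,0],[0,0,0,0,0,-0.07,0],[0,0,0,0,0,-0.07,0]]]}'
python3 -m inch '{"plan": [[[0,0,0,0,0,0,0.2],[0,0,0,0,0,0,0.3],[0,0,0,0,0,0,0.35],[0,0,0,0,0,0,0.35],[0,0,0,0,0,0.5,0.35],[0,0,0,0,0,3,0.35],[0,0,0,0,0,8,0.35],[0,0,0,0,0,13,0.35]]]}'
python3 -m inch '{"plan": [[[0,0,0,0,-5,3,0.6],[0,0,-9,0,-11,3,1],[0,0,-19,0,-17,3,1],[0,0,-29,0,-22,3,1],[0,0,-39,0,-22,3,1],[0,0,-49,0,-22,3,1],[0,0,-59,0,-22,3,1],[0,0,-69,0,-22,3,1]]]}'
python3 -c "
from h import *
a=snap('top','pics/top5.png')['frame'];b=snap('side','pics/side5.png')['frame']
cv2.imwrite('pics/c8.png',np.vstack([np.hstack([cv2.resize(a[225:305,75:185],(440,320)),cv2.resize(b[290:390,200:310],(352,320))]),cv2.resize(b[120:220,250:420],(792,466))[:280]]))
o=get_obs();print(o['joints'])"
```

```text
time: 16.45
tool_pos: [0.492, 0.2103, 0.0278]
tool_rot: [-2.388, -2.042, 0.0]
contact_force: [-0.1, -0.3, 0.1]
grip_width: 0.153
gripper_force: 30.0
time: 17.45
tool_pos: [0.4916, 0.2102, 0.1592]
tool_rot: [-2.387, -2.042, 0.001]
contact_force: [0.8, 1.0, 0.3]
grip_width: 0.352
gripper_force: 0.0
time: 18.45
tool_pos: [0.492, -0.0098, 0.1882]
tool_rot: [3.125, 0.321, 0.001]
contact_force: [-0.3, -0.2, 0.5]
grip_width: 0.996
gripper_force: 0.0
[-1.80229733e-01 -5.54887979e-02  1.92294412e+00 -2.97460282e-06
  1.27373000e+00  1.18127412e+00]
```

View pics/c8.png

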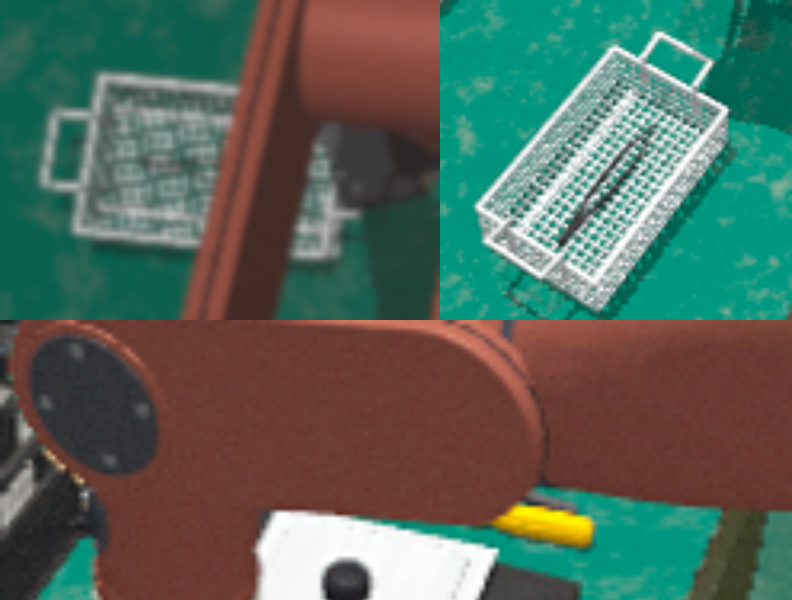

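```bash
python3 -m inch '{"plan": [[[0,0,-8.7,0.6,-6,0,1],[0,0,-8.7,1.3,-12,0,1],[0,0,-8.7,2,-18,0,1],[0,0,-8.7,2.7,-24,0,1],[0,0,-8.7,3.4,-30,0,1],[0,0,-8.7,4,-35,0,1],[0,0,-8.7,4.7,-40,0,1],[0,0,-8.7,4.7,-40,0,1]]]}'
python3 -m inch '{"plan": [[[0,0,0,0,0,0,1],[0,0,0,0,0,0,1]]]}'
python3 -c "
from h import *
from scipy.spatial.transform import Rotation as R
a=snap('side','pics/side6.png')['frame']
M=R.from_rotvec(get_obs()['tool_rot']).as_matrix();print(np.degrees(np.arctan2(M[1,0],M[0,0])),get_obs()['tool_pos'])"
```

```text
time: 19.55
tool_pos: [0.5383, -0.4132, 0.1872]
tool_rot: [3.14, 0.092, -0.001]
contact_force: [-0.1, 0.2, 0.1]
grip_width: 1.0
gripper_force: 0.0
time: 19.8
tool_pos: [0.5391, -0.4083, 0.188]
tool_rot: [-3.14, -0.096, 0.0]
contact_force: [-0.8, -0.2, -0.1]
grip_width: 0.999
gripper_force: 0.0
3.4965371014406736 [ 0.53926087 -0.40837083  0.18817476]
```

```bash
python3 -m inch '{"plan": [[[0,0,-0.4,0,-0.1,-3,1],[0,0,-0.4,0,-0.1,-6,1],[0,0,-0.4,0,-0.1,-6,1],[0,0,-0.4,0,-0.1,-6,1],[0,0,-0.4,0,-0.1,-6,1]]]}'
python3 -c "
from h import *
from scipy.spatial.transform import Rotation as R
M=R.from_rotvec(get_obs()['tool_rot']).as_matrix();print(np.degrees(np.arctan2(M[1,0],M[0,0])),get_obs()['tool_pos'])"
```

```text
time: 20.48
tool_pos: [0.54, -0.4113, 0.1301]
tool_rot: [3.138, 0.082, 0.004]
contact_force: [-0.8, 0.1, 0.5]
grip_width: 1.002
gripper_force: 0.0
2.9952715280060107 [ 0.53999388 -0.41130981  0.13012586]
```

```bash
python3 -m inch '{"plan": [[[0,0,0,0,0,-3,1],[0,0,0,0,0,-5.5,1],[0,0,0,0,0,-6.6,1],[0,0,0,0,0,-6.6,1],[0,0,0,0,0,-6.6,1],[0,0,0,0,0,-6.6,1]]]}'
python3 -m inch '{"plan": [[[0,0,0,0,0,0,0],[0,0,0,0,0,0,0],[0,0,0,0,0,0,0],[0,0,0,0,0,0,0],[0,0,0,0,0,0,0],[0,0,0,0,0,0,0],[0,0,0,0,0,0,0],[0,0,0,0,0,0,0]]]}'
python3 -m inch '{"plan": [[[0,0,0,0,0,0,0],[0,0,0,0,0,0,0]]]}'
```

```text
time: 21.22
tool_pos: [0.5397, -0.4114, 0.0634]
tool_rot: [3.139, 0.081, 0.003]
contact_force: [0.9, 0.7, 0.3]
grip_width: 0.997
gripper_force: 0.0
time: 22.22
tool_pos: [0.5389, -0.4106, 0.0618]
tool_rot: [-3.14, -0.081, 0.0]
contact_force: [0.7, 0.3, 0.9]
grip_width: 0.387
gripper_force: 30.0
time: 22.48
tool_pos: [0.5389, -0.4106, 0.0618]
tool_rot: [-3.14, -0.081, 0.0]
contact_force: [0.6, -0.2, -0.2]
grip_width: 0.385
gripper_force: 30.0
```

```bash
python3 -m inch '{"plan": [[[0,0,0,0,0,0.5,0],[0,0,0,0,0,2,0],[0,0,0,0,0,5,0],[0,0,0,0,0,8.5,0],[0,0,0,0,0,12,0],[0,0,0,-0.2,2,13,0],[0,0,0,-0.5,5,13,0],[0,0,0,-1,9,13,0]]]}'
python3 -m inch '{"plan": [[[0,0,0,-0.5,4,0,0],[0,0,0,-1,8,0,0],[0,0,0,-1.5,12,0,0],[0,0,0,-2,16,0,0],[0,0,0,-2.49,18.5,0,0],[0,0,0,-2.49,19.33,0,0],[0,0,0,-2.49,19.33,0,0],[0,0,0,-2.49,19.33,0,0]]]}'
python3 -m inch '{"plan": [[[0,0,0,0,0,0,0],[0,0,0,0,0,0,0]]]}'
python3 -c "
from h import *
from scipy.spatial.transform import Rotation as R
M=R.from_rotvec(get_obs()['tool_rot']).as_matrix();print(np.degrees(np.arctan2(M[1,0],M[0,0])),get_obs()['tool_pos'])"
```

```text
time: 23.48
tool_pos: [0.529, -0.3206, 0.1933]
tool_rot: [3.139, 0.079, 0.002]
contact_force: [0.7, 0.3, -2.8]
grip_width: 0.386
gripper_force: 30.0
time: 24.48
tool_pos: [0.5044, -0.1284, 0.1922]
tool_rot: [3.14, 0.08, 0.001]
contact_force: [0.6, -0.5, -2.6]
grip_width: 0.386
gripper_force: 30.0
time: 24.72
tool_pos: [0.504, -0.128, 0.1917]
tool_rot: [-3.141, -0.08, 0.0]
contact_force: [1.4, 0.6, -2.9]
grip_width: 0.38
gripper_force: 30.0
2.9160330069013063 [ 0.50403805 -0.12798578  0.1917007 ]
```

```bash
python3 -m inch '{"plan": [[[0,0,0.1,0,0.06,-1.5,0],[0,0,0.1,0,0.06,-3,0],[0,0,0.1,0,0.06,-3.7,0],[0,0,0.1,0,0.06,-3.7,0],[0,0,0.1,0,0.06,-3.7,0]]]}'
python3 -m inch '{"plan": [[[0,0,0,0,0,-0.2,0],[0,0,0,0,0,-0.4,0],[0,0,0,0,0,-0.6,0],[0,0,0,0,0,-0.6,0]]]}'
python3 -m inch '{"plan": [[[0,0,0,0,0,-0.2,0],[0,0,0,0,0,-0.4,0],[0,0,0,0,0,-0.6,0],[0,0,0,0,0,-0.6,0]]]}'
```

```text
time: 25.35
tool_pos: [0.5043, -0.1269, 0.1551]
tool_rot: [3.14, 0.084, 0.001]
contact_force: [-0.0, 0.4, -2.3]
grip_width: 0.388
gripper_force: 30.0
time: 25.85
tool_pos: [0.5039, -0.1267, 0.1486]
tool_rot: [-3.14, -0.084, 0.001]
contact_force: [-0.3, 1.7, -3.5]
grip_width: 0.385
gripper_force: 30.0
time: 26.35
tool_pos: [0.5039, -0.1267, 0.1426]
tool_rot: [-3.14, -0.084, 0.001]
contact_force: [0.5, 0.4, -2.6]
grip_width: 0.383
gripper_force: 30.0
```

Entering freely. Last millimetres.

```bash
python3 -m inch '{"plan": [[[0,0,0,0,0,-0.1,0],[0,0,0,0,0,-0.1,0]]]}'
python3 -m inch '{"plan": [[[0,0,0,0,0,-0.1,0],[0,0,0,0,0,-0.1,0]]]}'
```

```text
time: 26.6
tool_pos: [0.504, -0.1268, 0.1418]
tool_rot: [-3.14, -0.084, 0.0]
contact_force: [0.3, -0.4, -4.0]
grip_width: 0.386
gripper_force: 30.0
time: 26.85
tool_pos: [0.5042, -0.1269, 0.1411]
tool_rot: [3.14, 0.084, 0.001]
contact_force: [0.2, -0.1, -1.4]
grip_width: 0.383
gripper_force: 30.0
```

```bash
python3 -m inch '{"plan": [[[0,0,0,0,0,-0.06,0],[0,0,0,0,0,-0.06,0]]]}'
python3 -m inch '{"plan": [[[0,0,0,0,0,0,1],[0,0,0,0,0,0,1],[0,0,0,0,0,0,1],[0,0,0,0,0,0,1],[0,0,0,0,0,0,1],[0,0,0,0,0,1.5,1],[0,0,0,0,0,6,1],[0,0,0,0,0,10,1]]]}'
python3 -m inch '{"plan": [[[0,0,0,-3,-5,0,1],[0,0,0,-4,-11,0,1],[0,0,0,-6,-17,0,1],[0,0,0,-8,-23,0,1],[0,0,0,-10,-29,0,1],[0,0,0,-12,-35,0,1],[0,0,0,-12,-35,0,1],[0,0,0,-12,-35,0,1]]]}'
python3 -c "
from h import *
a=snap('top','pics/top9.png')['frame'];b=snap('side','pics/side9.png')['frame']
cv2.imwrite('pics/c9.png',np.hstack([cv2.resize(a[200:310,75:315],(480,220)),cv2.resize(b[190:390,200:350],(300,400))[:400] if 0 else cv2.resize(b[190:390,200:360],(176,220))]) if 0 else np.vstack([cv2.resize(a[200:310,75:315],(640,293)),cv2.resize(b[190:290,210:430],(640,291))]))"
```

```text
time: 27.1
tool_pos: [0.5042, -0.1269, 0.141]
tool_rot: [3.14, 0.084, 0.001]
contact_force: [-4.5, 0.6, 5.4]
grip_width: 0.386
gripper_force: 30.0
time: 28.1
tool_pos: [0.5042, -0.1269, 0.2427]
tool_rot: [3.14, 0.084, 0.002]
contact_force: [-0.1, -1.0, 0.9]
grip_width: 0.995
gripper_force: 0.0
time: 29.1
tool_pos: [0.384, -0.4769, 0.2408]
tool_rot: [-3.14, -0.082, -0.001]
contact_force: [-0.1, 1.3, -0.7]
grip_width: 1.005
gripper_force: 0.0
```

View pics/c9.png

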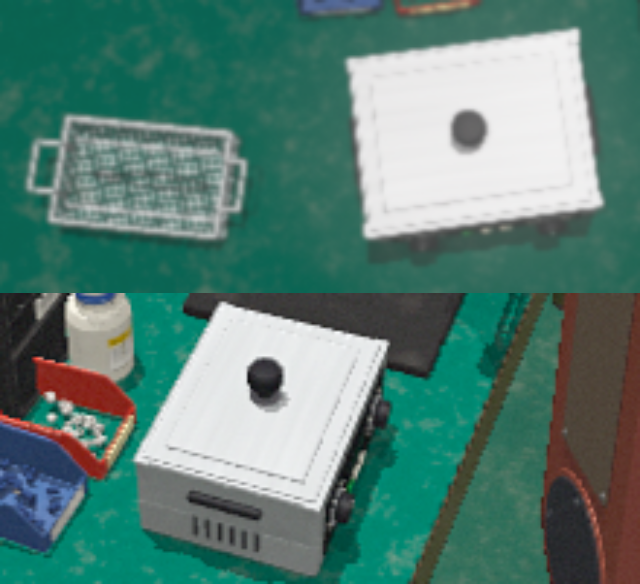

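The lid sits square and level on the tank, knob at about (468,130) in the crop. The tweezers lie in the basket, which is still in its place. I'm handing the job in.

```bash
python3 -c "
from plant import *
print(finish_job())"
```

```text
the job is handed in; nothing more can be done
None
```

The job is handed in: the lid is back down on the tank and the tweezers lie flat in the basket, both confirmed in the last pictures, though `finish_job()` returned no verdict.

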